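# Tag the seed-sample carrier and hold it up level

### The job

Slip the hole of the yellow tag over the upright dark peg on the end of the white sample carrier so that the tag lies down at the foot of the peg, and let go of it. Then lift the carrier by its black handle, with the tag and both jars aboard, to about 10 cm clear of the mat, keeping it level, and finish while still holding it steady and level in the air. Leave the red tag, the beaker, the wooden stick and the small cup where they are.

Things in the scene. Friction and masses are not known exactly. Their poses are not given: they have to be found in the camera images.
- carrier: white two-cell tray, 150 (x) x 84 (y) x 34 mm high, 0.32 kg empty, standing loose on a blue mat (mat top at height 2 mm). Origin: centre of its underside; z up. Uprights at both x ends carry a black handle bar along x over the tray. A lug with the dark steel peg sticks out at the +x end. Loaded, it balances within about 12 mm of the bar's middle.
- handle (a point): middle of the carrier's black handle bar, 125 mm above the carrier's underside. The bar is 150 mm long (carrier x), 14 mm wide (carrier y), 18 mm high; about 40 mm is free between it and the jar lids.
- peg_foot (a point): foot of the dark steel peg, on the lug's top face, at x = 103, y = 0, z = 30 mm in the carrier's frame. The peg is 8 mm in diameter and stands 32 mm up (carrier z) from here. The white lug reaches from x = 75 to 145 mm and is 60 mm wide (y).
- tag_yellow: yellow plastic tag, 30 g, lying flat on the mat: a plate 85 (x) x 36 (y) x 5 mm with an 18 mm through hole. Origin: centre of the hole, on the underside; the plate reaches from x = -20 to +65 mm. z up. A thumb fin stands on the plate at x = 45 mm.
- fin (a point): centre of the yellow tag's thumb fin (45 mm from the hole centre along the tag's +x, 19 mm above the tag's underside). The fin is 26 mm long (tag x), 12 mm thick (tag y) and 28 mm high, from 5 to 33 mm above the tag's underside.
- jar_a: seed jar with green lid, 58 mm diameter, 68 mm high, about 80 g, standing loose in the carrier cell on the -x side. Origin: centre of its underside.
- jar_b: seed jar with white lid, same size, in the carrier cell on the +x side (next to the peg). Origin: centre of its underside.
- tag_red: red tag of the same shape as the yellow one, lying on the mat; not to be used. Origin: hole centre, underside.
- beaker: white open plastic beaker, 76 mm diameter, 85 mm high, standing on the bench beyond the mat. Origin: centre of its underside.
- stick: wooden stick 150 (x) x 18 x 4 mm, lying flat along the mat's right edge. Origin: centre of its underside.
- cup: small sample cup with white lid, 56 mm diameter, 45 mm high, on the mat to the left of the carrier. Origin: centre of its underside.
Things that resemble listed ones, but are neither listed nor needed, are in the scene too. What is shaped like the cup but blue or orange is not meant.

How it is judged:
By the outcome, as a careful person would: the job done as asked, in the order asked, and still so for the second after the job is handed in, while the arm keeps its last pose, push and grip.
It also fails if it takes over 54 s, if anything falls off the work surface, if the arm or the gripper's body presses on something with over 40 N, if the wrist force passes 120 N, or if a joint passes its speed limit or range.

### The arm

A 7-joint arm with a two-finger parallel gripper is mounted at the origin on the work surface. World frame = base frame: x ahead of the robot, y to its left, z up, the work surface at z = 0. Lengths are in m, angles in rad, forces in N, time in s.
With the tool pointing down it reaches from about 0.425 to 0.95 m from the base axis. Payload 4.7 kg.
Tool frame: the origin (TCP) lies on the centre line of the jaws, within the pads' length; the fingertips stand robot.nose_length ahead of it and the grasp point (between the pads) lies 8 mm behind it (robot.nose_length is the distance from the TCP to the fingertips, in m); z points along the fingers, y is the line along which they close (so a half turn about z gives the same grasp; the last joint's range is limited). The gripper opens to 85 mm and grips with 20 to 120 N. Pads are 22 mm wide; open, the fingers measure 114 mm over their backs; the gripper's body (76 mm by 85 mm) begins 54 mm behind the grasp point. The pads swing forward as they close: fully open they stand 13 mm farther back than shut.
Start: joints at [-1.253, 0.469, -0.049, 1.532, 0.024, 1.141, -0.082], TCP at [0.229, 0.635, 0.203] pointing down, gripper open.
Joint ranges: [-2.59, 2.59], [-0.33, 1.99], [-1.39, 1.29], [0.1, 2.45], [-1.04, 4.18], [0.21, 1.99], [-2.66, 2.66]. Speed limits (rad/s): [2.57, 2.57, 3.14, 3.14, 3.14, 3.14, 3.14].

### API

Orientations are given as [roll, pitch, yaw] about the fixed x, y, z axes, in that order (R = Rz(yaw) Ry(pitch) Rx(roll)).
In Python, from plant import robot gives the robot as it stands. Calls block until the motion is done:
- robot.goto(position, orientation): joint-space move of the TCP to a pose.
- robot.move_straight(position, vel=0.15, attitude=None, contact_N=None): straight line of the TCP; attitude=None keeps the orientation; vel is the mean speed in m/s. With contact_N (N) it stops when the force on the tool has changed by that much, and returns True; else False.
- robot.move_joints(angles): joint-space move.
- robot.grip(opening, strength=None): opening from 0.0 (shut) to 1.0 (fully open); strength is the grip in N (None keeps the last); returns when the fingers have stopped.
- robot.sleep(seconds).
- robot.inverse_kinematics(position, orientation): joint angles nearest the present ones, or None.
- robot.sense(): the state.
- robot.grab_frame(name): name is "scene" or "side" or "wrist"; returns a dict with "image" (420x560x3 uint8, red, green, blue), "range_z" (420x560 float32, m along the optical axis (not along the pixel's ray), 0 where there is no reading), "fx", "fy", "cx", "cy" (pixels), "R" (3x3) and "t" (3): a world point X has camera coordinates R X + t. Camera axes: x right, y down, z forward; pixel columns grow to the right and rows downward; lengths in m; the calibration is good to about 2 mm. A picture is of the moment at which its call begins.
A pose or a line that the arm cannot do raises robot.IKError and nothing moves.
- robot.close_job(): hands the job in; it is judged then, once.
The state is a dict: "t": time; "joint_pos": joint angles; "joint_velocities": joint speeds; "effort": joint torques, N m; "tcp_pos": TCP position; "tcp_rot": TCP orientation; "wrist_force": force on the tool from outside, world axes, zero at the start; "torque": the same for the moment, N m; "opening": opening from 0.0 (shut) to 1.0 (fully open); "gripper_force": force on a finger pad.
Only numpy, scipy, OpenCV 4.12 (cv2) and the standard library are available. Lean on these libraries where they do the work, as an engineer would, in place of code of your own. Each camera call takes 0.05 s, during which the arm holds its last target. There are 200 camera calls.

## Working session

There is one attempt and no reset: what is moved stays moved. The work goes in short steps, each a Python script; the robot and the scene stay as the last script left them, time stands still between calls to the robot, and variables do not carry over. Pictures are saved under pics/ and viewed, at most 10 in all, crops included, and the job is handed in when it is done.

```bash
ls; mkdir -p pics; python3 - <<'E'
from plant import robot
import cv2,numpy as np,pickle
for n in ["scene","side"]:
    f=robot.grab_frame(n); cv2.imwrite(f"pics/{n}0.png",f["image"][:,:,::-1]); pickle.dump(f,open(f"{n}0.pkl","wb"))
    print(n,f["fx"],-f["R"].T@f["t"],f["R"][2])
s=robot.sense();print(s,robot.nose_length)
E
```

```text
pics
scene 419.93652402425306 [1.23039437 0.00665736 1.07194426] [-0.52914051  0.02525937 -0.84815817]
side 402.12513792515443 [ 0.45915603 -0.67951615  0.85576401] [ 0.16752539  0.67866902 -0.71508293]
{'t': 0.1, 'joint_pos': array([-1.25289311,  0.46940472, -0.04860978,  1.53357579,  0.02406803,
        1.141022  , -0.08230662]), 'joint_velocities': array([-6.96881795e-04, -2.95444349e-03, -9.88098882e-04, -4.90482206e-03,
       -7.39716760e-04,  1.20676688e-03,  1.88606762e-05]), 'effort': array([ 2.28262184e-04, -5.11515784e+01, -4.71037463e-02, -2.38385975e+01,
        1.08102916e-02,  4.43033394e-03,  1.53980619e-05]), 'tcp_pos': array([0.22920062, 0.63427343, 0.20243628]), 'tcp_rot': array([-3.13976693e+00,  2.87830272e-05,  2.79481177e+00]), 'wrist_force': array([ 0.13514053, -0.19996768, -0.10128279]), 'torque': array([-0.00126482, -0.01634567, -0.01064087]), 'gripper_force': 0.0, 'opening': 0.9953050271037341} 0.011
```

View pics/scene0.png

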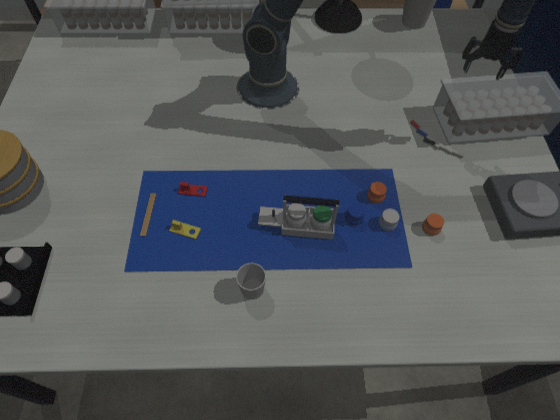

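View pics/side0.png

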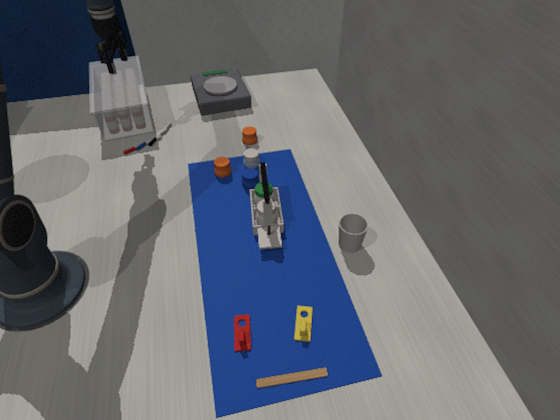

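Candidates: the yellow tag at scene (185,229) is the only yellow plate. The red tag (192,189) and wooden stick (148,214) could be mistaken for it. The carrier is at (310,218) with its peg lug at about (270,216). The white-lidded cup is at (390,220), with blue and orange look-alikes around it. I'll check this in a crop.

```bash
cat > h.py <<'E'
import cv2,numpy as np,pickle
def ray(f,u,v,z):
    d=f["R"].T@np.array([(u-f["cx"])/f["fx"],(v-f["cy"])/f["fy"],1]); c=-f["R"].T@f["t"]
    return c+d*(z-c[2])/d[2]
def proj(f,X):
    p=f["R"]@np.asarray(X)+f["t"]; return np.array([f["fx"]*p[0]/p[2]+f["cx"],f["fy"]*p[1]/p[2]+f["cy"]])
def cloud(f):
    v,u=np.mgrid[:420,:560]; z=f["range_z"].astype(float)
    P=np.stack([(u-f["cx"])/f["fx"]*z,(v-f["cy"])/f["fy"]*z,z],-1)
    return (P-f["t"])@f["R"]
E
python3 - <<'E'
from h import *
f=pickle.load(open("scene0.pkl","rb"));g=pickle.load(open("side0.pkl","rb"))
a=cv2.resize(f["image"][175:255,130:345],None,fx=3.6,fy=3.6,interpolation=cv2.INTER_CUBIC)
b=cv2.resize(g["image"][155:345,225:325],None,fx=1.58,fy=1.58)
im=np.zeros((600,800,3),np.uint8);im[:a.shape[0],:a.shape[1]]=a;im[300:300+b.shape[0],:b.shape[1]]=b[:300]
c=cv2.resize(g["image"][155:255,225:300],None,fx=3,fy=3);im[300:,200:425]=c
c=cv2.resize(g["image"][295:360,225:325],None,fx=3.6,fy=3.6);im[300:300+c.shape[0],430:790]=c[:,:360]
im=np.clip(im.astype(float)*1.6,0,255).astype(np.uint8)
cv2.imwrite("pics/crop1.png",im[:,:,::-1])
for F in (f,g):
    P=cloud(F);h=cv2.cvtColor(F["image"],cv2.COLOR_RGB2HSV)
    m=(h[...,0]>22)&(h[...,0]<35)&(h[...,1]>170)&(h[...,2]>80)&(P[...,2]<.06)&(P[...,2]>-.01)&(abs(P[...,1])<.5)
    q=P[m];print(m.sum(),q.mean(0),q.min(0),q.max(0))
    top=q[q[:,2]>.022];print("fin",len(top),top.mean(0))
    pl=q[q[:,2]<.012][:,:2].astype(np.float32);print(cv2.minAreaRect(pl))
    blk=(F["image"].max(2)<60)&(P[...,2]>.105)&(P[...,2]<.15)&(abs(P[...,0]-.65)<.3)&(abs(P[...,1])<.25)
    q=P[blk];print("bar",len(q),q.mean(0),cv2.minAreaRect(q[:,:2].astype(np.float32)),q[:,2].min(),q[:,2].max())
E
```

```text
<stdin>:13: RuntimeWarning: Mean of empty slice.
  ret = um.true_divide(
Traceback (most recent call last):
ValueError: zero-size array to reduction operation minimum which has no identity
```

View pics/crop1.png

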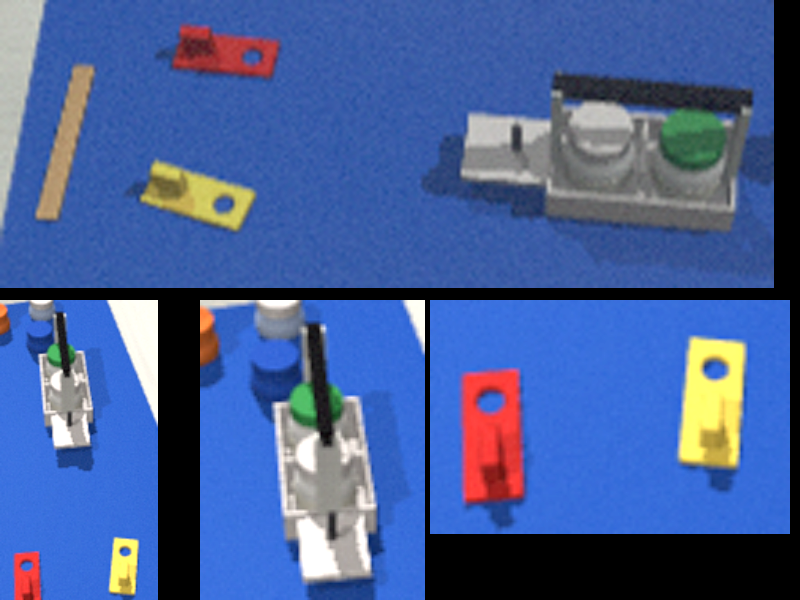

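The crop confirms the choice: the yellow tag has its hole at scene (192,232) and its fin toward image left. The dark peg is on the white lug at scene (274,215). Next I'll measure them.

```bash
cat >> h.py <<'E'
def yellow(F):
    h=cv2.cvtColor(F["image"],cv2.COLOR_RGB2HSV)
    m=((h[...,0]>22)&(h[...,0]<36)&(h[...,1]>110)&(h[...,2]>50)).astype(np.uint8)
    n,l,s,c=cv2.connectedComponentsWithStats(m); i=1+s[1:,4].argmax(); return (l==i),s[i],c[i]
E
python3 - <<'E'
from h import *
for k in ("scene0.pkl","side0.pkl"):
    F=pickle.load(open(k,"rb"));P=cloud(F)
    m,s,c=yellow(F);q=P[m];print(s,c,q.min(0),q.max(0))
    top=q[q[:,2]>.027];print("fin",len(top),top.mean(0) if len(top) else 0)
    cs,hi=cv2.findContours(m.astype(np.uint8),cv2.RETR_CCOMP,cv2.CHAIN_APPROX_NONE)
    for cc,h in zip(cs,hi[0]):
        if h[3]>=0 and cv2.contourArea(cc)>4: print("hole",ray(F,*cc[:,0].mean(0),.0045),cv2.contourArea(cc))
    B=(F["image"].max(2)<60)&(P[...,2]>.10)&(P[...,2]<.15)&(abs(P[...,0]-.65)<.3)&(abs(P[...,1])<.25)
    q=P[B];print("bar",len(q));
    if len(q): print(q.mean(0),cv2.minAreaRect(q[:,:2].astype(np.float32)),q[:,2].min(),q[:,2].max())
print([ray(pickle.load(open("scene0.pkl","rb")),273.6,217.,.032)])
E
```

```text
[169 220  32  19 284] [183.70070423 228.91549296] [ 0.59049235 -0.29045102  0.00174436] [1.23039437 0.00665736 1.07194426]
fin 43 [ 0.6214565  -0.25923783  0.05823464]
hole [ 0.61796071 -0.22489876  0.0045    ] 38.5
bar 360
[0.60107829 0.11632051 0.13373   ] ((0.5989428758621216, 0.11459440737962723), (0.14645998179912567, 0.019571959972381592), 81.79747009277344) 0.10181703533906512 0.1437325171958975
[295 306  17  35 480] [303.1625     324.09791667] [ 0.45915603 -0.67951615  0.00127779] [ 0.63994316 -0.20198049  0.85576401]
fin 67 [ 0.59997359 -0.28012786  0.06046322]
hole [ 0.61890926 -0.22405523  0.0045    ] 50.5
bar 202
[0.59643055 0.10283905 0.13607541] ((0.5985702872276306, 0.11232798546552658), (0.1480656862258911, 0.013979810290038586), 83.13923645019531) 0.1017912694707979 0.14089464527758247
[array([0.58796306, 0.01417814, 0.032     ])]
```

```bash
python3 - <<'E'
from plant import robot
from h import *
ty=np.radians(-109); fin=np.array([.6184,-.2245])+.045*np.array([np.cos(ty),np.sin(ty)])
for o in (0,np.pi):
    for p in ([*fin,.22],[.585,-.035,.2],[.599,.1135,.25]):
        q=robot.inverse_kinematics(p,[np.pi,0,ty+o]); print(o,p,None if q is None else np.round(q,2))
best=0 if abs((robot.inverse_kinematics([*fin,.22],[np.pi,0,ty]) if robot.inverse_kinematics([*fin,.22],[np.pi,0,ty]) is not None else [9]*7)[6])<1.7 else np.pi
robot.goto([*fin,.22],[np.pi,0,ty+best]); robot.sleep(.3)
F=robot.grab_frame("wrist");pickle.dump(F,open("w1.pkl","wb"));cv2.imwrite("pics/w1.png",F["image"][:,:,::-1])
s=robot.sense();print(s["t"],s["tcp_pos"],s["tcp_rot"],-F["R"].T@F["t"],F["R"][2])
m,st,c=yellow(F);P=cloud(F);print(st,c)
cs,hi=cv2.findContours(m.astype(np.uint8),cv2.RETR_CCOMP,cv2.CHAIN_APPROX_NONE)
for cc,h in zip(cs,hi[0]):
    if cv2.contourArea(cc)>50: print(h[3],cv2.contourArea(cc),ray(F,*cc[:,0].mean(0),.0045))
q=P[m&(F["range_z"]>0)];print(np.percentile(q[:,2],[1,50,99]))
t=q[q[:,2]>.031];print("fin",len(t),cv2.minAreaRect(t[:,:2].astype(np.float32)))
t=q[q[:,2]<.012];print("plate",len(t),cv2.minAreaRect(t[:,:2].astype(np.float32)))
E
```

```text
0 [np.float64(0.6037494330494279), np.float64(-0.26704833590196925), 0.22] [-0.34  0.65  1.11  1.59 -0.6   1.28 -2.6 ]
0 [0.585, -0.035, 0.2] [ 0.8   0.6  -1.17  1.71  0.58  1.23  2.29]
0 [0.599, 0.1135, 0.25] [-0.25  0.33 -0.    1.64  0.    1.18  2.55]
3.141592653589793 [np.float64(0.6037494330494279), np.float64(-0.26704833590196925), 0.22] [-0.28  0.59  0.99  1.59 -0.51  1.24  0.47]
3.141592653589793 [0.585, -0.035, 0.2] [-0.5   0.37  0.64  1.78 -0.25  1.07 -0.1 ]
3.141592653589793 [0.599, 0.1135, 0.25] [-0.68  0.35  0.56  1.66 -0.2   1.18 -0.4 ]
3.8583 [ 0.60380844 -0.26690557  0.21997801] [-3.14155688e+00 -6.61080554e-05  1.23935641e+00] [ 0.62625498 -0.2023124   0.39002709] [-0.08924401 -0.25465729 -0.96290455]
[ 259  113   35   80 2423] [275.97069748 153.95749071]
-1 2552.5 [ 0.61072587 -0.24390427  0.0045    ]
0 267.0 [ 0.61763714 -0.224228    0.0045    ]
[0.00486537 0.00673441 0.03553472]
fin 298 ((0.6025541424751282, -0.2663740813732147), (0.024898435920476913, 0.01118469424545765), 70.9869155883789)
plate 2082 ((0.6102998852729797, -0.2455303966999054), (0.08361341059207916, 0.03552774712443352), 70.93109893798828)
```

View pics/w1.png

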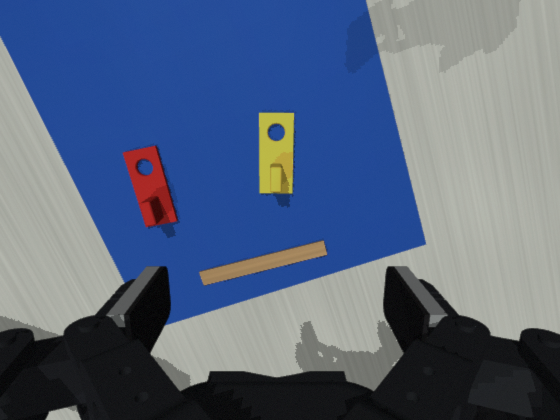

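The wrist view shows the yellow tag's hole at (276,132) and its fin at (277,178), well clear of the red tag and the stick. Grasping the fin now.

```bash
python3 - <<'E'
from plant import robot
from h import *
yaw=np.radians(70.95)
robot.grip(.5,40)
robot.move_straight([.6031,-.2667,.07],vel=.15,attitude=[np.pi,0,yaw])
c=robot.move_straight([.6031,-.2667,.024],vel=.06,contact_N=8)
print(c,robot.sense()["tcp_pos"]); robot.grip(0.0,40)
s=robot.sense();print(s["opening"],s["gripper_force"],s["tcp_pos"],s["t"])
robot.move_straight([.6031,-.2667,.15],vel=.12)
# over the lug side: hole toward peg but short of it
yw=np.radians(83.5); d=-np.array([np.cos(yw),np.sin(yw)])
robot.move_straight([*(np.array([.588,.0142])+.105*d),.15],vel=.18,attitude=[np.pi,0,yw]); robot.sleep(.4)
F=robot.grab_frame("wrist");pickle.dump(F,open("w2.pkl","wb"));cv2.imwrite("pics/w2.png",F["image"][:,:,::-1])
s=robot.sense();print(s["opening"],s["gripper_force"],s["tcp_pos"],s["tcp_rot"],s["t"])
m,st,c=yellow(F);P=cloud(F)
cs,hi=cv2.findContours(m.astype(np.uint8),cv2.RETR_CCOMP,cv2.CHAIN_APPROX_NONE)
q=P[m&(F["range_z"]>0)];zt=np.median(q[:,2]);print("plate z",np.percentile(q[:,2],[1,50,99]),st)
for cc,h in zip(cs,hi[0]):
    if cv2.contourArea(cc)>50: print(h[3],cv2.contourArea(cc),cc[:,0].mean(0),ray(F,*cc[:,0].mean(0),zt))
E
```

```text
False [ 0.60329006 -0.26702333  0.02428475]
-0.0011788313490999646 0.0 [ 0.60312941 -0.26663626  0.02404575] 6.9
0.0010299168884345272 0.0 [ 0.57610457 -0.09038241  0.14997049] [-3.14156015e+00  7.69719788e-05  1.45689365e+00] 9.6917
plate z [0.00271112 0.00654807 0.22622183] [320 293  37  21 394]
-1 350.5 [337.24705882 301.62352941] [ 0.62164509 -0.20927703  0.00654807]
```

View pics/w2.png

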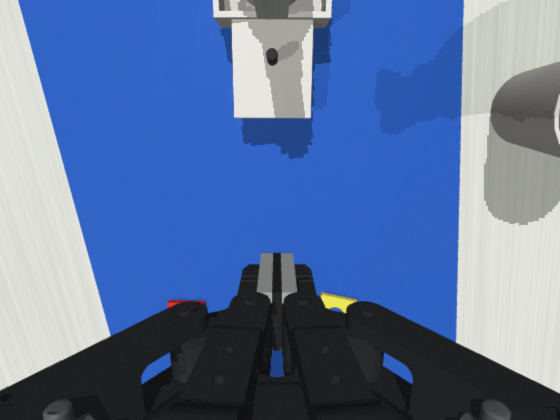

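The grasp missed: the jaws are fully shut and empty at (277,260), and the tag is still on the mat at (337,302). I'll check where it is now and whether the wrist calibration holds.

```bash
python3 - <<'E'
from plant import robot
from h import *
F=pickle.load(open("w2.pkl","rb"));s=robot.sense();T=s["tcp_pos"]
print("tcp px",proj(F,T),"tip px",proj(F,T-[0,0,.011]))
P=cloud(F)
for v in (256,262,275,290): print(v,P[v,268],P[v,286])
G=robot.grab_frame("side");m,st,c=yellow(G);cs,hi=cv2.findContours(m.astype(np.uint8),cv2.RETR_CCOMP,cv2.CHAIN_APPROX_NONE)
for cc,h in zip(cs,hi[0]): 
    if cv2.contourArea(cc)>4:print("side",h[3],ray(G,*cc[:,0].mean(0),.0045))
S=robot.grab_frame("scene")
a=cv2.resize(G["image"][230:370,190:350],None,fx=3,fy=3);b=cv2.resize(S["image"][170:250,130:230],None,fx=3.2,fy=3.2)
im=np.zeros((420,800,3),np.uint8);im[:,:480]=a;im[:256,480:800]=b;cv2.imwrite("pics/c2.png",np.clip(im[:,:,::-1]*1.5,0,255))
E
```

```text
tcp px [276.64593026 248.59933671] tip px [276.66510062 240.91188248]
256 [ 0.57386879 -0.0794563   0.18442101] [ 0.58115193 -0.07990044  0.18534982]
262 [ 0.57405344 -0.07923343  0.19090661] [ 0.58102425 -0.07963427  0.19181047]
275 [ 0.57435876 -0.07906935  0.20266363] [ 0.58075228 -0.07963836  0.20300834]
290 [ 0.5745678  -0.07942636  0.2130841 ] [ 0.58048415 -0.07968094  0.21387483]
side -1 [ 0.61134905 -0.24625516  0.0045    ]
side 0 [ 0.61877974 -0.22414086  0.0045    ][ WARN:0@3.042] global loadsave.cpp:1063 imwrite_ Unsupported depth image for selected encoder is fallbacked to CV_8U.
```

View pics/c2.png

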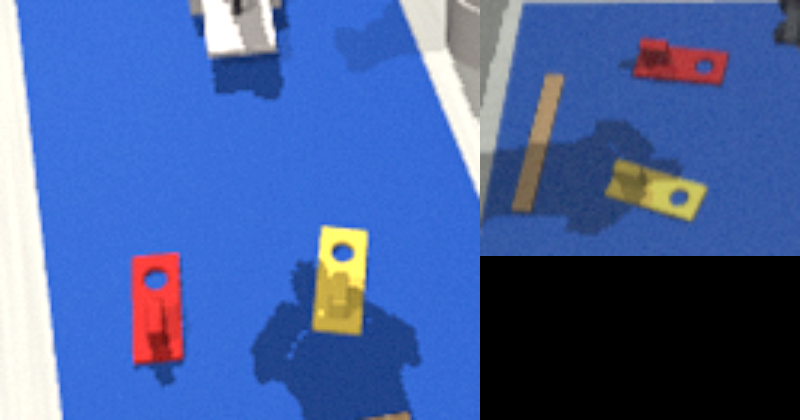

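The tag hasn't moved. Wrist depth puts the fingertips near z 0.183 with the reported TCP at 0.150, so the tips are about 45 mm higher than nose_length implies and the jaws closed above the fin. I'll confirm with a second camera.

```bash
python3 - <<'E'
from plant import robot
from h import *
T=robot.sense()["tcp_pos"];print(T)
for n in ("wrist","side","scene"):
    F=robot.grab_frame(n);P=cloud(F)
    m=(abs(P[...,0]-T[0])<.03)&(abs(P[...,1]-T[1])<.02)&(P[...,2]>.06)&(P[...,2]<.26)&(F["range_z"]>0)
    q=P[m];print(n,m.sum(),np.sort(q[:,2])[:12].round(4))
    k=q[q[:,2]<q[:,2].min()+.012];print(k.min(0),k.max(0))
    v,u=np.nonzero(m);print("lowest px",u[v.argmax()],v.max(),"expected tip px",proj(F,T-[0,0,.011]),"at +.033",proj(F,T+[0,0,.033]))
# peg, carrier from w2
F=pickle.load(open("w2.pkl","rb"));P=cloud(F)
g=F["image"].astype(int)
m=np.zeros((420,560),bool);m[30:80,240:305]=1;m&=(g.max(2)<70)
v,u=np.nonzero(m);print("peg px",u.min(),u.max(),v.min(),v.max(),P[m][:,2].min(),P[m][:,2].max())
t=P[m];t=t[t[:,2]>.055];print("pegtop",len(t),t.mean(0) if len(t) else 0)
h=(P[...,2]>.026)&(P[...,2]<.038)&(g.min(2)>60)&(P[...,1]<.06)&(P[...,1]>-.1)
q=P[h];print("lug",h.sum(),cv2.minAreaRect(q[:,:2].astype(np.float32)),np.median(q[:,2]))
E
```

```text
[ 0.57610326 -0.0902318   0.14998439]
wrist 21050 [0.1806 0.1808 0.1813 0.1813 0.1813 0.1815 0.1815 0.1815 0.1815 0.1816
 0.1816 0.1817]
[ 0.56341588 -0.08514559  0.18058014] [ 0.5902815  -0.07795432  0.1925689 ]
lowest px 151 411 expected tip px [276.66666401 241.21965753] at +.033 [276.57336383 278.53381045]
side 443 [0.1835 0.1846 0.185  0.185  0.1852 0.1854 0.1858 0.186  0.1869 0.1873
 0.1873 0.1874]
[ 0.56464873 -0.10169235  0.18349591] [ 0.58934734 -0.08306101  0.19518093]
lowest px 271 228 expected tip px [272.85599664 237.81214373] at +.033 [272.53453189 225.15980584]
scene 87 [0.1831 0.1837 0.1855 0.1858 0.1868 0.1901 0.1907 0.1908 0.1908 0.1914
 0.1915 0.1925]
[ 0.57966356 -0.10149764  0.18311072] [ 0.5921126  -0.07998752  0.19457136]
lowest px 230 186 expected tip px [234.87438812 192.91883122] at +.033 [233.54262864 183.25342888]
peg px 267 277 49 64 0.03763052875028716 0.06505510605404963
pegtop 115 [0.58455228 0.01180128 0.06264274]
lug 9312 ((0.6644166111946106, -0.005232773721218109), (0.08813484013080597, 0.25443732738494873), 77.46285247802734) 0.031645241473963415
```

All three cameras agree that the tips are 32 mm above the reported TCP, so the true tool is about 43 mm shorter than nose_length says. I'll command 43 mm lower and stop on contact.

```bash
python3 - <<'E'
from plant import robot
from h import *
yaw=np.radians(70.95)
robot.grip(.5,40)
robot.move_straight([.6031,-.2667,.10],vel=.25,attitude=[np.pi,0,yaw])
robot.move_straight([.6031,-.2667,.02],vel=.12)
c=robot.move_straight([.6031,-.2667,-.020],vel=.06,contact_N=8)
print(c,robot.sense()["tcp_pos"]); robot.grip(0.0,40)
s=robot.sense();print(s["opening"],s["gripper_force"],s["tcp_pos"],s["t"])
if s["gripper_force"]>5:
    robot.move_straight([.6031,-.2667,.14],vel=.15)
    yw=np.radians(82.7); d=-np.array([np.cos(yw),np.sin(yw)])
    robot.move_straight([*(np.array([.585,.0114])+.105*d),.14],vel=.2,attitude=[np.pi,0,yw]); robot.sleep(.4)
F=robot.grab_frame("wrist");pickle.dump(F,open("w3.pkl","wb"));cv2.imwrite("pics/w3.png",F["image"][:,:,::-1])
G=robot.grab_frame("side");pickle.dump(G,open("s3.pkl","wb"))
s=robot.sense();print(s["opening"],s["gripper_force"],s["tcp_pos"],s["tcp_rot"],s["t"]);np.save("tcp3.npy",s["tcp_pos"])
for F in (F,G):
  m,st,c=yellow(F);P=cloud(F)
  cs,hi=cv2.findContours(m.astype(np.uint8),cv2.RETR_CCOMP,cv2.CHAIN_APPROX_NONE)
  q=P[m&(F["range_z"]>0)];zt=np.median(q[:,2]);print("plate z",np.percentile(q[:,2],[1,20,50,80,99]),st)
  for cc,h in zip(cs,hi[0]):
    if cv2.contourArea(cc)>10: print(h[3],cv2.contourArea(cc),cc[:,0].mean(0),ray(F,*cc[:,0].mean(0),zt))
E
```

```text
False [ 0.60322806 -0.2669992  -0.01986843]
0.1300909864931221 39.356478452682495 [ 0.60348188 -0.26695219 -0.0194856 ] 13.325
0.13088539828576712 38.970569372177124 [ 0.57165699 -0.09295787  0.13998189] [-3.14156489e+00  6.32981663e-05  1.44310425e+00] 16.075
plate z [0.16448879 0.16557899 0.16621662 0.17425967 0.19484835] [  231   118    92   216 13161]
-1 14320.0 [276.38836478 218.92924528] [ 0.57464562 -0.06947376  0.16621662]
0 1539.5 [276.224 166.768] [ 0.5774173  -0.04772442  0.16621662]
plate z [0.12609852 0.16701346 0.17101959 0.19511076 0.20657643] [264 219  16  21 174]
-1 137.5 [271.69014085 230.84507042] [ 0.57268283 -0.09604866  0.17101959]
```

View pics/w3.png

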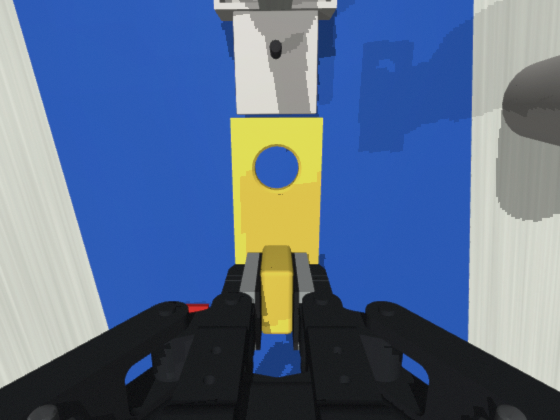

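The tag is held, with its hole at (276,167), and the lug and peg are straight ahead with the peg at (276,48). Next I'll locate the peg and hover over it.

```bash
python3 - <<'E'
from plant import robot
from h import *
F=pickle.load(open("w3.pkl","rb"));T=np.load("tcp3.npy");P=cloud(F);g=F["image"].astype(int)
m=np.zeros((420,560),bool);m[30:75,262:290]=1;m&=g.max(2)<60
v,u=np.nonzero(m);z=P[m][:,2];print("peg px",u.min(),u.max(),v.min(),v.max())
tp=m&(P[...,2]>.058);v,u=np.nonzero(tp);print("top px",u.min(),u.max(),v.min(),v.max())
w=u.max()-u.min()+1; pc=ray(F,(u.min()+u.max())/2,v.min()+w/2,.064);print("peg",pc)
L=np.zeros((420,560),bool);L[14:113,228:325]=1;L&=(abs(P[...,2]-.032)<.006)&(g.min(2)>60)
r=cv2.minAreaRect(P[L][:,:2].astype(np.float32));print("lug",r)
hole=np.array([.0058,.0452]); tgt=pc[:2]-hole
print("tgt",tgt)
robot.move_straight([*tgt,.14],vel=.12); robot.move_straight([*tgt,.065],vel=.1); robot.sleep(.3)
F=robot.grab_frame("wrist");pickle.dump(F,open("w4.pkl","wb"));cv2.imwrite("pics/w4.png",F["image"][:,:,::-1])
s=robot.sense();print(s["tcp_pos"],s["t"],s["opening"])
E
```

```text
peg px 270 281 41 58
top px 270 281 41 53
peg [0.58451912 0.01177821 0.064     ]
lug ((0.5835509896278381, 0.005176398903131485), (0.066832534968853, 0.060311004519462585), 83.02548217773438)
tgt [ 0.57871912 -0.03342179]
[ 0.5788789  -0.03336005  0.06530632] 17.975 0.13056701234098178
```

View pics/w4.png

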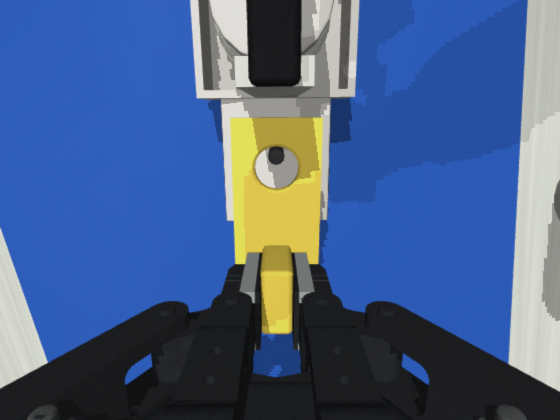

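The peg top shows through the hole at (276,154), with the hole centre at (276,167). I'll work out the parallax-corrected offset, then lower.

```bash
python3 - <<'E'
from plant import robot
from h import *
F=pickle.load(open("w4.pkl","rb"));g=F["image"].astype(int);T=robot.sense()["tcp_pos"]
m=np.zeros((420,560),bool);m[143:175,262:292]=1;m&=g.max(2)<60
v,u=np.nonzero(m);w=u.max()-u.min()+1;print(u.min(),u.max(),v.min(),v.max())
pc=ray(F,(u.min()+u.max())/2,v.min()+w/2,.064); hc=ray(F,276.2,166.8,T[2]+.0262)
e=pc[:2]-hc[:2];print("peg",pc,"hole",hc,"err",e)
if np.linalg.norm(e)<.008:
    t=T[:2]+e
    robot.move_straight([*t,.065],vel=.05)
    c=robot.move_straight([*t,.0115],vel=.05,contact_N=4)
    s=robot.sense();print(c,s["tcp_pos"],s["wrist_force"],s["t"])
F=robot.grab_frame("wrist");cv2.imwrite("pics/w5.png",F["image"][:,:,::-1])
E
```

```text
269 283 147 163
peg [0.58476092 0.01373623 0.064     ] hole [0.58468788 0.01214974 0.09150632] err [7.30361426e-05 1.58648346e-03]
False [ 0.57923987 -0.03182532  0.01182792] [-0.58357697 -0.85440938 -0.0939705 ] 19.4417
```

View pics/w5.png

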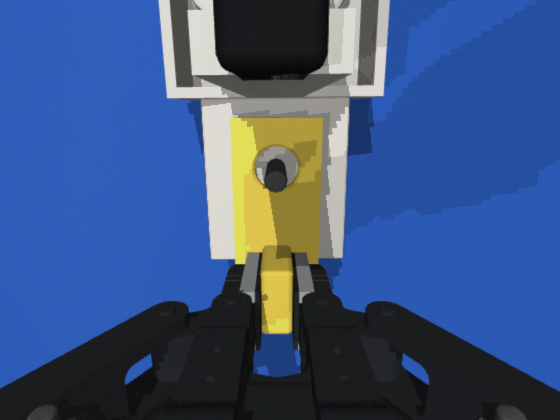

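The peg (276,170) stands up through the hole. Settle the tag, release it and back off, then view the handle.

```bash
python3 - <<'E'
from plant import robot
from h import *
T=robot.sense()["tcp_pos"]
c=robot.move_straight([T[0],T[1],.0085],vel=.02,contact_N=3);s=robot.sense();print(c,s["tcp_pos"],s["wrist_force"])
robot.grip(.4); robot.sleep(.2)
robot.move_straight([T[0],T[1],.06],vel=.08); robot.move_straight([T[0],T[1],.20],vel=.2)
robot.move_straight([.5945,.06,.20],vel=.2); robot.sleep(.3)
F=robot.grab_frame("wrist");pickle.dump(F,open("w6.pkl","wb"));cv2.imwrite("pics/w6.png",F["image"][:,:,::-1])
P=cloud(F);B=(F["image"].max(2)<70)&(abs(P[...,2]-.136)<.008)&(abs(P[...,0]-.598)<.04)&(P[...,1]>.02)&(P[...,1]<.25)
n,l,st,ce=cv2.connectedComponentsWithStats(B.astype(np.uint8));i=1+st[1:,4].argmax();q=P[l==i]
print("bar",st[i],cv2.minAreaRect(q[:,:2].astype(np.float32)),np.median(q[:,2]))
m,s_,c=yellow(F);q=P[m];print("tag z",np.percentile(q[:,2],[5,25,50,75,99]))
q=q[q[:,2]<.045];print(cv2.minAreaRect(q[:,:2].astype(np.float32)))
A=np.c_[q[:,:2],np.ones(len(q))];print("tilt",np.linalg.lstsq(A,q[:,2],rcond=None)[0])
s=robot.sense();print(s["tcp_pos"],s["t"])
E
```

```text
True [ 0.57974873 -0.03218096  0.00986065] [-0.23814166 -0.04606935  5.12545771]
bar [ 255    0   26  239 5080] ((0.5965035557746887, 0.11445996165275574), (0.1482558250427246, 0.014006934128701687), 83.26380920410156) 0.13545913228298714
tag z [0.03552098 0.03623543 0.03681921 0.03793101 0.13452638]
((0.5818584561347961, -0.008977822959423065), (0.08515676110982895, 0.035618290305137634), 83.07435607910156)
tilt [-0.00027428 -0.00280722  0.03679846]
[0.59443145 0.05896958 0.20018189] 22.85
```

View pics/w6.png

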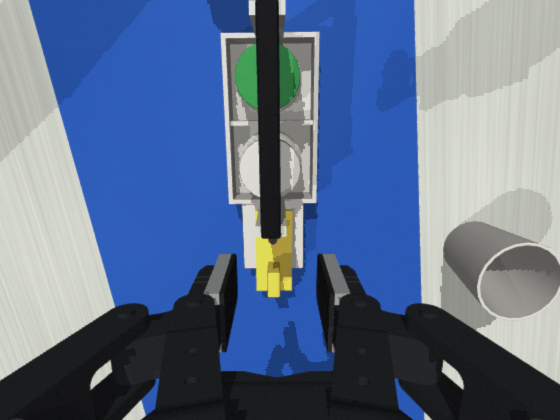

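The tag lies flat at the peg's foot, with its plate top at 0.037 and tilt about zero. The bar runs down the middle of the image. Now to grasp the handle at its centre and lift a little first.

```bash
python3 - <<'E'
from plant import robot
from h import *
yw=np.radians(83.2);p=[.5968,.115]
robot.move_straight([*p,.20],vel=.15,attitude=[np.pi,0,yw])
robot.move_straight([*p,.125],vel=.15)
c=robot.move_straight([*p,.075],vel=.07,contact_N=8);s=robot.sense();print(c,s["tcp_pos"])
robot.grip(0.0,110);s=robot.sense();print(s["opening"],s["gripper_force"],s["wrist_force"],s["t"])
if s["gripper_force"]>30:
    robot.move_straight([*p,.105],vel=.04);robot.sleep(.2)
    s=robot.sense();print(s["tcp_pos"],s["wrist_force"],s["torque"],s["opening"],s["t"])
F=robot.grab_frame("side");G=robot.grab_frame("scene")
pickle.dump((F,G),open("lift.pkl","wb"))
im=np.hstack([cv2.resize(F["image"][140:290,200:330],(390,450)),cv2.resize(G["image"][150:270,240:360],(400,400))[:400]]if 0 else [cv2.resize(F["image"][140:290,200:330],(390,450)),cv2.resize(G["image"][150:285,240:360],(400,450))])
cv2.imwrite("pics/l1.png",np.clip(im[:,:,::-1].astype(float)*1.5,0,255).astype(np.uint8))
E
```

```text
False [0.59715392 0.11484792 0.07525606]
0.15012418801093927 107.50313758850098 [-2.28668224  0.22060994  5.43775127] 25.2
[0.59661713 0.11497883 0.10472221] [-0.25656866 -0.27874799 -5.11997835] [ 0.07184085 -0.04084571 -0.00072818] 0.14490370427177415 26.3
```

View pics/l1.png

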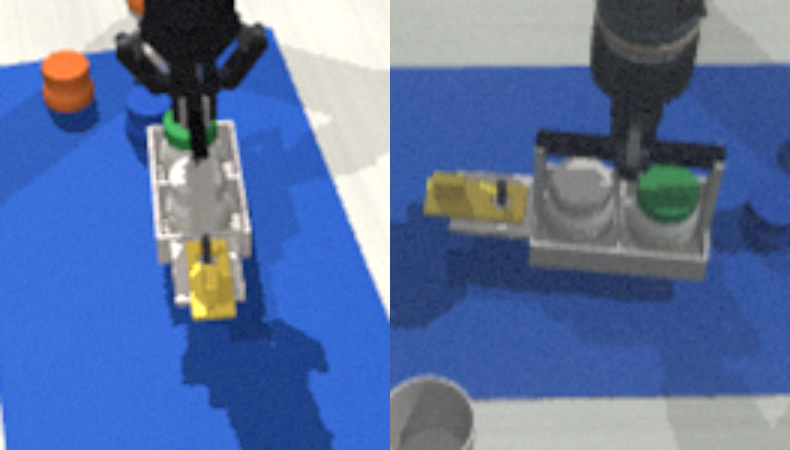

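The carrier is airborne: wrist force is −5.1 N, both jars and the tag are aboard, and the tag is still on the peg. I'll measure the level from depth, then lift on.

```bash
cat >> h.py <<'E'
def level(F,z0,xy=(.5968,.115),yaw=np.radians(83.2)):
    "slopes along carrier -x axis and across, from bar / white tray+lug"
    P=cloud(F);a=np.array([np.cos(yaw),np.sin(yaw)]);b=np.array([-a[1],a[0]])
    D=P[...,:2]-np.array(xy);s=D@a;t=D@b;z=P[...,2]-z0;g=F["image"].astype(int)
    B=(g.max(2)<75)&(abs(t)<.012)&(abs(s)<.076)&(abs(s)>.03)&(abs(z-.134)<.012)
    lu=(g.min(2)>50)&(g.max(2)-g.min(2)<60)&(s<-.08)&(s>-.143)&(abs(t)<.028)&(abs(z-.03)<.012)
    y,_,_=yellow(F);ta=y&(s<-.08)&(abs(z-.035)<.012)&(abs(t)<.02)
    for n,m in (("bar",B),("lug",lu),("tag",ta)):
        if m.sum()>15:
            c=np.linalg.lstsq(np.c_[s[m],t[m],np.ones(m.sum())],z[m],rcond=None)[0];print(n,m.sum(),"deg",np.degrees(c[:2]).round(2),"z",np.median(z[m]).round(4))
E
python3 - <<'E'
from h import *
F,G=pickle.load(open("lift.pkl","rb"))
print("before");level(pickle.load(open("scene0.pkl","rb")),.002);level(pickle.load(open("side0.pkl","rb")),.002)
print("after");level(F,.0315);level(G,.0315)
E
```

```text
before
bar 205 deg [ 0.28 15.31] z 0.1336
lug 331 deg [0.23 0.52] z 0.0309
bar 127 deg [ 0.9  -9.22] z 0.1351
lug 366 deg [0.48 0.33] z 0.0315
after
bar 96 deg [ 0.77 -9.43] z 0.1348
lug 168 deg [ 1.45 -1.27] z 0.0314
tag 249 deg [-1.02 -0.36] z 0.0362
bar 222 deg [-0.24 20.68] z 0.1331
lug 215 deg [0.43 0.67] z 0.0319
tag 202 deg [-0.6  -2.01] z 0.0354
```

Level to within about 1°. Lifting the rest of the way.

```bash
python3 - <<'E'
from plant import robot
from h import *
robot.move_straight([.5968,.115,.1755],vel=.05);robot.sleep(.6)
s=robot.sense();print(s["tcp_pos"],s["tcp_rot"],s["wrist_force"],s["gripper_force"],s["opening"],s["t"])
F=robot.grab_frame("side");G=robot.grab_frame("scene")
z0=s["tcp_pos"][2]-.073;level(F,z0);level(G,z0)
im=np.hstack([cv2.resize(F["image"][120:270,200:330],(390,450)),cv2.resize(G["image"][130:265,240:360],(400,450))])
cv2.imwrite("pics/l2.png",np.clip(im[:,:,::-1].astype(float)*1.5,0,255).astype(np.uint8))
E
```

```text
[0.59680501 0.11504663 0.17551972] [ 3.14157360e+00 -3.98617532e-05  1.45214988e+00] [-0.49889858 -0.71126749 -4.80373093] 107.23575353622437 0.14491956672008902 28.5583
bar 114 deg [ 1.42 -5.57] z 0.1342
lug 165 deg [ 0.76 -1.35] z 0.0312
tag 272 deg [-0.05 -1.19] z 0.036
bar 240 deg [ 0.13 20.31] z 0.1327
lug 241 deg [-0.37  0.45] z 0.0311
tag 223 deg [-1.01 -0.48] z 0.0351
```

View pics/l2.png

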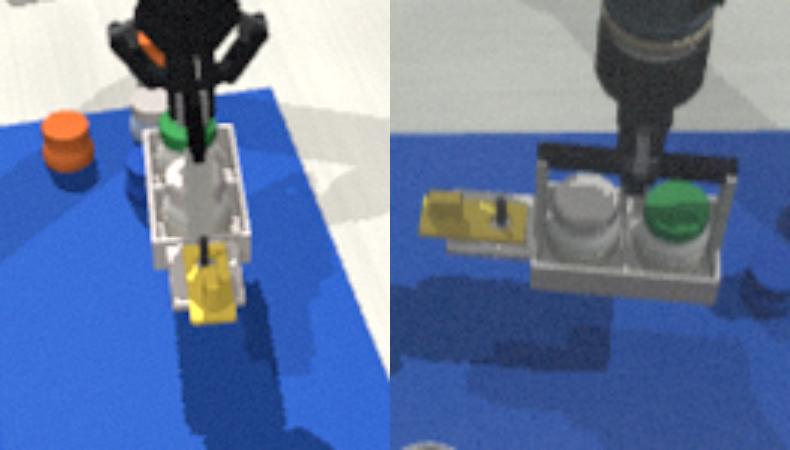

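The carrier hangs level about 10 cm above the mat, with the tag on the peg and both jars aboard. Handing in.

```bash
python3 -c "
from plant import robot
print(robot.close_job())"
```

```text
the job is handed in; nothing more can be done
None
```

I handed the job in at about 29 s: the yellow tag lies flat at the foot of the peg, and the arm is holding the carrier with both jars steady and level to within about 1°, roughly 10 cm above the mat. My first grasp closed above the fin without moving the tag, because the fingertips sit about 43 mm higher than `robot.nose_length` implies. I corrected for that on the second try.

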